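Rock the ball sorter's seesaw gate over and release the bearing balls

ROBOT

A 7-joint arm with a two-finger parallel gripper is mounted at the origin on the work surface. World frame = base frame: x ahead of the robot, y to its left, z up, the work surface at z = 0. Lengths are in m, angles in rad, forces in N, time in s.
With the tool pointing down it reaches from about 0.4 to 0.85 m from the base axis. Payload 4.5 kg.
Tool frame: the origin (TCP) lies between the finger pads; the fingertips stand r.finger_overhang ahead of it and the grasp point (between the pads) lies 8 mm behind it (r.finger_overhang is the distance from the TCP to the fingertips, in m); z points along the fingers, x is the direction in which the jaws open and shut, and the axes are right-handed (so a half turn about z gives the same grasp; the last joint's range is limited). The gripper opens to 88 mm and grips with 3 to 60 N. Pads are 18 mm wide; open, the fingers measure 123 mm over their backs; the gripper's body (75 mm by 187 mm) begins 45 mm behind the grasp point.
Start: joints at [1.281, 0.689, -0.195, 1.565, 0.157, 0.902, -0.215], TCP at [0.199, -0.593, 0.25] pointing down, gripper open.
Joint ranges: [-3.01, 3.01], [-0.46, 2.08], [-1.47, 1.51], [0.13, 2.56], [-1, 4.14], [0.04, 2.09], [-2.66, 2.66]. Speed limits (rad/s): [2.57, 2.57, 3.14, 3.14, 3.14, 3.14, 3.14].

INTERFACE

Orientations are given as a unit quaternion [x, y, z, w].
In Python, from plant import r gives the robot as it stands.
- The arm moves only by the tool move_arm, never from a script. Its argument "targets" is a list that holds one entry, the list of rows, each a list of 7 numbers: the turn, a rotation vector about the world's x, y, z in rad, then the shift along the world's x, y, z in m, then the opening, from 0 (shut) to 1 (fully open). A call has 1 to 5 rows; each row shifts and turns the pose as measured when the row begins; what a row does not reach is not made up. A row lasts 1/10 s, in which the tool goes at most 50 mm and 8.59 degrees, less where a joint would pass 70% of its speed; a pose out of reach is approached as far as the arm can. A call with a gripper value outside its range is refused whole. The fingers move at their own pace and stop on an object; "force" is the grip in N (left out, the last holds). Time passes only in rows, so rows that do not move let the fingers close. It gives the time, the measured TCP pose, the force and the opening at its end, in the units of the state.
- r.get_state(): the state, without advancing time (a new reading comes with each control period).
- r.snapshot(name): name is "side" or "top"; returns a dict with "frame" (400x640x3 uint8, red, green, blue), "K" (3x3 intrinsics, pixels), "T" (4x4, takes a point from camera to world coordinates). Camera axes: x right, y up, looking along -z (the intrinsics and any distortion apply to the point x, -y, -z); pixel columns grow to the right and rows downward; lengths in m; the calibration is good to about 2 mm. A picture is of the moment at which its call begins. There is no depth.
- r.finish_job(): hands the job in, once; it reports no verdict.
Trained networks look in a picture, given as the dict that the camera call returned (one of the last four; its "shot" number tells which), for a name from the list of things; names that differ only in an ending like _2 or _b are one class to them, and where a whole thing is asked for, a point or a joint stands for the part that bears it (a point fixed in the world has none). Each returns a list of dicts, best first, with "score" (0 to 1); they miss things now and then, are a little off and sometimes report something else, mostly with a low value. They report only what shows in the picture. A call takes as long as a camera call.
- r.find_in(picture, query): "centre" ([row, column] in pixels, amid what is visible of it).
The state is a dict: "clock": time; "q": joint angles; "qd": joint speeds; "joint_torque": joint torques, N m; "tool_pos": TCP position; "eef_rot": TCP orientation; "contact_force": force on the tool from outside, world axes, zero at the start; "moment": the same for the moment, N m; "opening": opening from 0.0 (shut) to 1.0 (fully open).
Only numpy, scipy, OpenCV 4.12 (cv2) and the standard library are available. Lean on these libraries where they do the work, as an engineer would, in place of code of your own. Each camera call takes 0.05 s, during which the arm holds its last target. There are 200 camera calls.

TASK

On the bearing-ball sorter, push the raised end of the green seesaw gate down with a fingertip so that the gate rocks over its pivot and stays tipped to the other side; then push the red shutter knob sideways to the left (as seen from the robot), all the way open, so that the three waiting balls run down that other chute into its tray. Pick nothing up, do not touch the balls, and leave the bearing ring, the oil bottle and the screwdriver where they are.

Things in the scene. Friction and masses are not known exactly. Their poses are not given: they have to be found in the camera images.
- sorter: Fixed sorter. Origin on the bench top under the gate's pivot; x away from the robot, y to the left ('left' = +y below), z up; turned by up to 0.3 rad. Pivot axis along x, 140 mm up. A feed rail (36 mm wide) slopes down towards the robot from x = 200 to x = 20 mm (floor 209 to 188 mm up) and ends over the gate's middle. A chute under each gate end leads outward to a tray.
- gate (a joint): Tilt of the green seesaw gate, rad: +0.3 = left end down at its stop, -0.3 = right end down; it starts at either. A trough 270 mm long (along sorter y), 36 wide, walls 22 high. No spring: top-heavy, so once pushed past level it falls to the other stop and stays; about 1 N on a pad moves it.
- pad_left (a point): Centre of the top face of the orange press pad at the gate's left end, 56 (sorter x) x 44 (y) x 6 mm, on the robot's side: sorter x = -46 mm, 115 mm left of the pivot. 187 mm above the bench when raised, 119 when down; clear above. Between the pads, at x = -37 mm, a steel weight 34 mm in diameter stands over the pivot, its top 236 mm up.
- pad_right (a point): The same point of the pad at the gate's right end (115 mm to the right).
- shutter (a joint): How far the red shutter has been pushed open, m: 0 = shut, 0.045 = its stop, fully open. It slides to the left (sorter +y) across the feed rail, needs about 2 N, and stays where it is left. The balls can pass from about 0.032.
- knob_top (a point): Centre of the top of the shutter's red knob, an upright post 18 mm in diameter, 40 mm tall, its top 268 mm above the bench, at sorter x = 55 mm. It stands on the red blade (4 mm thick, 36 wide, upper edge 228 mm up). Free room on both sides of the post above that edge; the waiting balls' tops are 218 to 225 mm up.
- ball0_center (a point): Centre of waiting steel bearing ball 0 (25 mm diameter, 64 g), queued in the feed rail behind the shutter, first in line.
- ball1_center (a point): Centre of waiting steel bearing ball 1 (25 mm diameter, 64 g), queued in the feed rail behind the shutter.
- ball2_center (a point): Centre of waiting steel bearing ball 2 (25 mm diameter, 64 g), queued in the feed rail behind the shutter.
- tray_left (a point): Centre of the inner floor, 6 mm above the bench, of the blue tray at the end of the left chute (110 by 100 mm outside; walls 4 mm thick, the outer one 100 mm high, the inner one 55 mm). Axes as the sorter's.
- tray_right (a point): The same for the tray of the right chute.
- bearing: Loose steel bearing ring lying flat, 62 mm diameter, 18 mm high, beyond the gate on the left; origin at the centre of its underside. Leave alone.
- oiler: Small amber oil bottle, 40 mm diameter, 100 mm tall, standing beyond the gate on the right; origin at the centre of its underside. Leave alone.
- driver: Screwdriver about 160 mm long, lying beyond the bearing ring; origin at its underside near mid-length. Leave alone.

How it is judged:
By the outcome, as a careful person would: the job done as asked, in the order asked, and still so for the second after the job is handed in, with the robot touching nothing.
It also fails if it takes over 42 s, if anything falls off the work surface, if the arm or the gripper's body presses on something with over 40 N, if the wrist force passes 120 N, or if a joint passes its speed limit or range.

## Working session

There is one attempt and no reset: what is moved stays moved. The work goes in short steps, Python scripts to look and compute and a tool call to move; the robot and the scene stay as the last step left them, time stands still between calls to the robot, and variables do not carry over. Pictures are saved under pics/ and viewed, about 8 in all and at most 12, crops included, and the job is handed in when it is done.

Besides the shell and the picture viewer there is one more tool, called after "Call:" in YAML: its name, and indented under it one key for each argument. move_arm: Moves the arm, as the interface text tells. Its arguments: {"type":"object","properties":{"targets":{"type":"array","items":{"type":"array","items":{"type":"array","items":{"type":"number"}}}},"force":{"type":"number"}},"required":["targets"]}

```bash
mkdir -p pics; ls; cat > h.py <<'E'
import numpy as np, cv2
from plant import r
def ray(s,rc):
    K=np.array(s["K"]);T=np.array(s["T"])
    p=np.linalg.inv(K)@[rc[1],rc[0],1]; d=T[:3,:3]@[p[0],-p[1],-p[2]]
    return T[:3,3],d/np.linalg.norm(d)
def tri(a,b):
    (o1,d1),(o2,d2)=a,b
    A=np.stack([d1,-d2],1); t=np.linalg.lstsq(A,o2-o1,rcond=None)[0]
    p,q=o1+t[0]*d1,o2+t[1]*d2
    return (p+q)/2,np.linalg.norm(p-q)
def proj(s,P):
    K=np.array(s["K"]);T=np.array(s["T"]); c=T[:3,:3].T@(np.array(P)-T[:3,3])
    u=K@[c[0],-c[1],-c[2]]; return [u[1]/u[2],u[0]/u[2]]
def atz(a,z): o,d=a; return o+d*(z-o[2])/d[2]
E
python3 - <<'E'
from h import *
S={n:r.snapshot(n) for n in("side","top")}
print(S["top"].keys(), r.finger_overhang)
for n,s in S.items(): cv2.imwrite(f"pics/{n}0.png",s["frame"][:,:,::-1])
for q in["gate","pad_left","pad_right","knob_top","ball0_center","tray_left","tray_right","sorter","bearing","oiler","driver","shutter"]:
    f={n:r.find_in(s,q) for n,s in S.items()}
    print(q,{n:[(np.round(x["centre"]).tolist(),round(x["score"],2)) for x in v[:3]] for n,v in f.items()})
    if f["side"] and f["top"]:
        p,e=tri(*[ray(S[n],f[n][0]["centre"]) for n in("side","top")]); print("   ",p.round(3),round(e,4))
for n,s in S.items(): print(n,np.round(s["T"],3).tolist())
print(r.get_state())
E
```

```text
pics
dict_keys(['frame', 'K', 'T', 'shot']) 0.011
gate {'side': [([230.0, 358.0], 0.62)], 'top': [([261.0, 299.0], 0.93)]}
    [0.513 0.098 0.167] 0.01
pad_left {'side': [([230.0, 361.0], 0.75)], 'top': [([260.0, 299.0], 0.61)]}
    [0.511 0.097 0.168] 0.0012
pad_right {'side': [([237.0, 325.0], 0.66), ([237.0, 359.0], 0.58)], 'top': [([262.0, 300.0], 0.92), ([252.0, 306.0], 0.16)]}
    [0.553 0.105 0.142] 0.0961
knob_top {'side': [([201.0, 333.0], 0.51)], 'top': [([225.0, 302.0], 0.59)]}
    [0.583 0.089 0.238] 0.0057
ball0_center {'side': [([208.0, 328.0], 0.47)], 'top': [([220.0, 307.0], 0.54), ([196.0, 307.0], 0.25)]}
    [0.597 0.082 0.211] 0.0078
tray_left {'side': [([267.0, 346.0], 0.95)], 'top': [([257.0, 301.0], 0.28)]}
    [0.531 0.103 0.05 ] 0.0263
tray_right {'side': [([273.0, 342.0], 0.77)], 'top': [([255.0, 308.0], 0.62)]}
    [0.538 0.088 0.018] 0.03
sorter {'side': [([273.0, 338.0], 0.8)], 'top': [([252.0, 305.0], 0.57)]}
    [0.547 0.095 0.023] 0.0332
bearing {'side': [([300.0, 294.0], 0.9)], 'top': [([202.0, 255.0], 0.8), ([260.0, 300.0], 0.57)]}
    [0.654 0.225 0.
[... 616 characters left out ...]
array([ 1.2807792 ,  0.68908117, -0.19455689,  1.56529645,  0.15731859,
        0.90252163, -0.2151248 ]), 'qd': array([ 4.06340518e-05,  4.28424899e-04, -2.19930474e-04,  1.09306471e-03,
        8.67599321e-05,  3.59290109e-04, -1.74618393e-05]), 'joint_torque': array([-3.85346812e-04, -5.27485836e+01, -1.26712002e+00, -1.53746814e+01,
       -5.19653340e-02, -6.27676527e-04,  1.55361249e-05]), 'tool_pos': array([ 0.19887003, -0.59253808,  0.24975433]), 'eef_rot': array([ 8.11838736e-01, -5.83881722e-01,  2.18874090e-05,  3.72323657e-05]), 'contact_force': array([-0.3719541 ,  0.90310615, -0.50913164]), 'moment': array([ 0.03132757,  0.02138856, -0.02388071]), 'opening': 1.0021680299890223}
```

```bash
python3 - <<'E'
import cv2
for n,(a,b,c,d) in {"side":(150,330,220,460),"top":(140,320,180,420)}.items():
    i=cv2.imread(f"pics/{n}0.png")[a:b,c:d]; cv2.imwrite(f"pics/{n}0c.png",cv2.resize(i,(792,594),interpolation=cv2.INTER_CUBIC))
E
```

```text
(no output)
```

View pics/side0c.png

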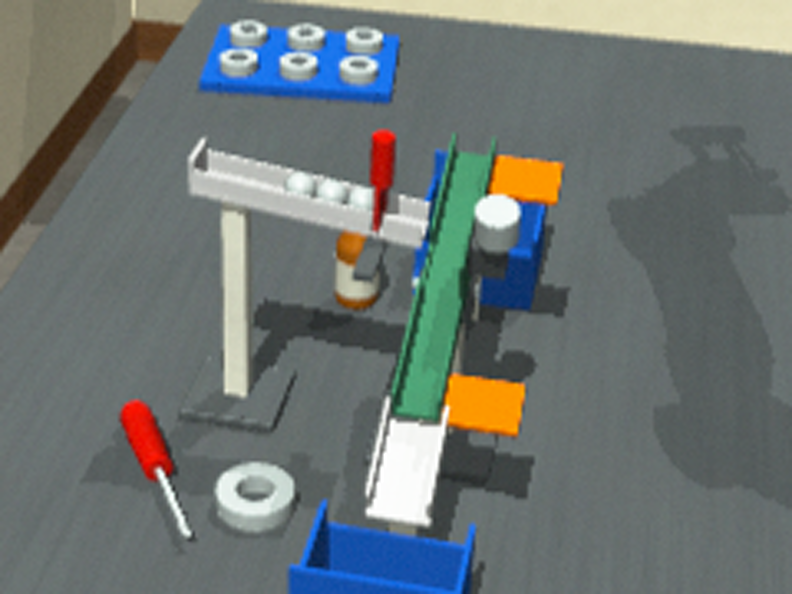

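View pics/top0c.png

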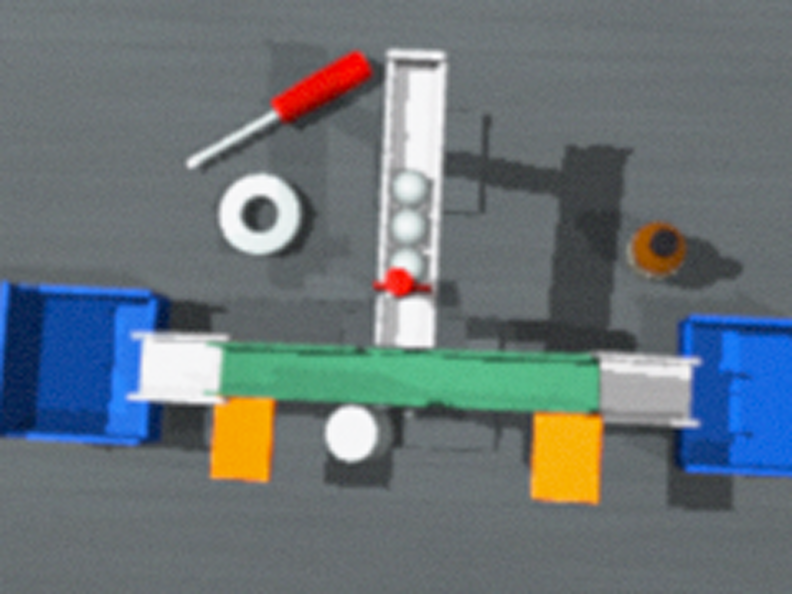

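```bash
python3 - <<'E'
from h import *
S={n:r.snapshot(n) for n in("side","top")}
c={}
for k,a,b in [("padR",(204.2,379.7),(278.5,351.8)),("padL",(272.4,367.3),(273.3,253.0)),("knob",(191.7,336.1),(225.2,300.9))]:
    p,e=tri(ray(S["side"],a),ray(S["top"],b)); c[k]=p; print(k,p.round(4),round(e,4))
for k,z in(("padR",.187),("padL",.119),("knob",.268)):
    q=[(204.2,379.7),(272.4,367.3),(191.7,336.1)][["padR","padL","knob"].index(k)],[(278.5,351.8),(273.3,253.0),(225.2,300.9)][["padR","padL","knob"].index(k)]
    print(k,atz(ray(S["side"],q[0]),z).round(3),atz(ray(S["top"],q[1]),z).round(3))
d=c["padL"]-c["padR"]; th=np.arctan2(-d[0],d[1]); print("yaw",th,np.linalg.norm(d))
st=r.get_state(); q=st["eef_rot"]
from scipy.spatial.transform import Rotation as R
print(R.from_quat(q).as_matrix().round(3))
E
```

```text
padR [ 0.475  -0.0163  0.1855] 0.0004
padL [0.4782 0.2043 0.1182] 0.0007
knob [0.5791 0.0897 0.2651] 0.0016
padR [ 0.475 -0.014  0.187] [ 0.475 -0.016  0.187]
padL [0.478 0.205 0.119] [0.478 0.204 0.119]
knob [0.579 0.095 0.268] [0.578 0.089 0.268]
yaw -0.014307518173290429 0.2306998906391209
[[ 0.318 -0.948  0.   ]
 [-0.948 -0.318 -0.   ]
 [ 0.    -0.    -1.   ]]
```

Side crop: the knob top is near (336,192), the right pad near (380,204) and raised, the left pad near (367,272) and down. So the gate is at +0.3 and I press the right pad. The top view agrees: right pad (352,278), left pad (253,273), knob (301,225). Sorter yaw is about 0.

Call:
move_arm:
  targets:
    - [[0,0,0.096,0.021,0.0442,0.002,0],[0,0,0.096,0.021,0.0442,0.002,0],[0,0,0.096,0.021,0.0442,0.002,0],[0,0,0.096,0.021,0.0442,0.002,0],[0,0,0.096,0.021,0.0442,0.002,0]]
  force: 20

```text
clock: 1.9
tool_pos: [0.301, -0.3725, 0.2596]
eef_rot: [0.928, -0.373, 0.003, 0.003]
contact_force: [2.1, -0.0, -0.1]
opening: 0.568
```

Call:
move_arm:
  targets:
    - [[0,0,0.096,0.021,0.0442,0,0],[0,0,0.096,0.021,0.0442,0,0],[0,0,0.096,0.021,0.0442,0,0],[0,0,0.096,0.021,0.0442,0,0],[0,0,0.096,0.021,0.0442,0,0]]

```text
clock: 2.4
tool_pos: [0.4082, -0.1465, 0.2616]
eef_rot: [0.991, -0.133, 0.006, 0.003]
contact_force: [1.4, -0.5, -0.3]
opening: 0.113
```

Call:
move_arm:
  targets:
    - [[0,0,0.09,0.02,0.043,0,0],[0,0,0.09,0.02,0.043,0,0],[0,0,0.08,0.02,0.04,0,0],[0,0,0,0,0,0,0],[0,0,0,0,0,0,0]]

```text
clock: 2.9
tool_pos: [0.4737, -0.0069, 0.2634]
eef_rot: [1.0, 0.009, 0.011, 0.0]
contact_force: [0.7, -0.9, 0.1]
opening: 0.003
```

```bash
python3 - <<'E'
from h import *
I=[]
for n,(a,b,c,d) in {"side":(150,300,280,480),"top":(180,330,240,440)}.items():
    s=r.snapshot(n); f=s["frame"][:,:,::-1].copy()
    I.append(cv2.resize(f[a:b,c:d],(600,450) if 0 else (400,300),interpolation=cv2.INTER_CUBIC))
cv2.imwrite("pics/a1.png",cv2.hconcat(I)); st=r.get_state(); print(st["clock"],st["tool_pos"],st["eef_rot"],st["contact_force"],st["opening"])
E
```

```text
3.0 [ 0.47358794 -0.00775643  0.26352437] [9.99907989e-01 8.25825309e-03 1.07613705e-02 8.56006493e-05] [-0.48294189  0.23471904 -0.04039015] 0.008613267088436783
```

View pics/a1.png

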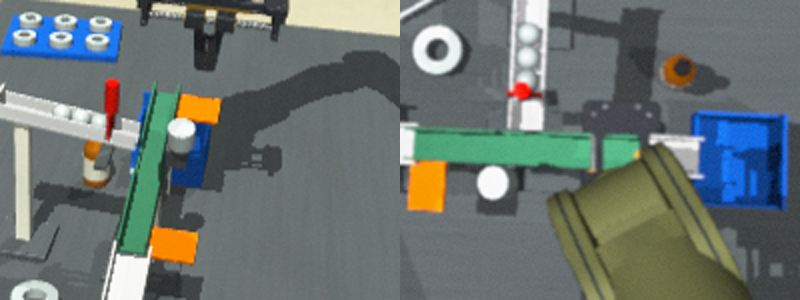

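The gripper's long axis lies along x, and the shut fingers are just beyond or above the right pad. Now I press.

Call:
move_arm:
  targets:
    - [[0,0,0,-0.003,-0.009,-0.025,0],[0,0,0,0,0,-0.02,0],[0,0,0,0,0,-0.01,0],[0,0,0,0,0,-0.008,0],[0,0,0,0,0,-0.008,0]]

```text
clock: 3.5
tool_pos: [0.4699, -0.0247, 0.1918]
eef_rot: [1.0, 0.001, 0.012, 0.002]
contact_force: [0.7, -0.6, 0.5]
opening: 0.006
```

Call:
move_arm:
  targets:
    - [[0,0,0,0,0,-0.01,0],[0,0,0,0,0,-0.01,0],[0,0,0,0,0,-0.01,0],[0,0,0,0,0,-0.008,0]]

```text
clock: 3.9
tool_pos: [0.4707, -0.0251, 0.1517]
eef_rot: [1.0, 0.001, 0.013, 0.002]
contact_force: [0.3, -0.1, -0.9]
opening: 0.004
```

```bash
cat > look.py <<'E'
import sys
from h import *
I=[]
for n,(a,b,c,d) in {"side":(150,300,280,480),"top":(180,330,240,440)}.items():
    s=r.snapshot(n); f=s["frame"][:,:,::-1].copy()
    I.append(cv2.resize(f[a:b,c:d],(400,300),interpolation=cv2.INTER_CUBIC))
cv2.imwrite(sys.argv[1],cv2.hconcat(I)); st=r.get_state(); print(st["clock"],st["tool_pos"],st["eef_rot"],st["contact_force"],st["opening"])
E
python3 look.py pics/a2.png
```

```text
4.0 [ 0.47016852 -0.02507909  0.15145286] [9.99917938e-01 8.16268361e-04 1.25450430e-02 2.46443356e-03] [-0.82830374  0.04087985  0.53605076] 0.0037638647526934818
```

View pics/a2.png

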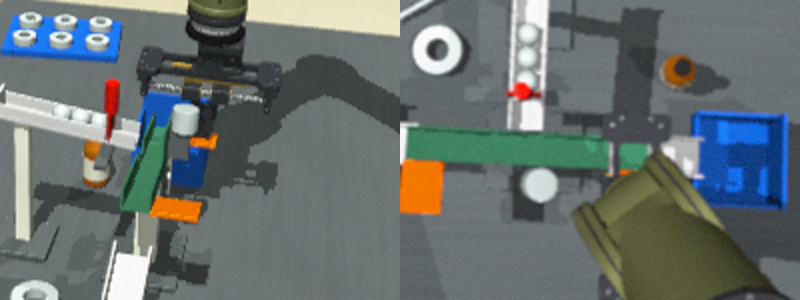

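The gate has tipped: left end up, weight leaning right. Lift and go to the right of the knob.

Call:
move_arm:
  targets:
    - [[0,0,0,0,0,0.045,0],[0,0,0,0,0,0.048,0],[0,0,0,0,0,0.045,0],[0,0,0,0.03,0.015,0,0],[0,0,0,0.03,0.015,0,0]]

```text
clock: 4.5
tool_pos: [0.527, 0.0033, 0.2955]
eef_rot: [1.0, -0.0, 0.01, 0.004]
contact_force: [0.8, -0.8, -0.8]
opening: 0.01
```

Call:
move_arm:
  targets:
    - [[0,0,0,0.025,0.015,0,0],[0,0,0,0.022,0.015,0,0],[0,0,0,0,0,0,0]]

```text
clock: 4.8
tool_pos: [0.5793, 0.037, 0.298]
eef_rot: [1.0, 0.0, 0.013, 0.002]
contact_force: [0.1, -0.5, 0.2]
opening: 0.007
```

```bash
python3 look.py pics/a3.png
```

```text
4.9 [0.57667417 0.03424038 0.29745753] [ 9.99924623e-01 -8.32974202e-04  1.16327638e-02  3.83836683e-03] [-0.5196413  -0.11558932  0.34946552] 0.0030025298207275756
```

View pics/a3.png

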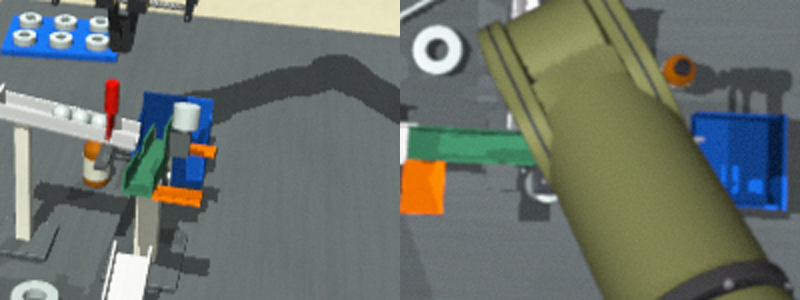

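The gate has stayed tipped, and the fingers are to the right of the knob. Descend and push left.

Call:
move_arm:
  targets:
    - [[0,0,0,0.001,0,-0.025,0],[0,0,0,0,0,-0.019,0],[0,0,0,0,0.012,0,0],[0,0,0,0,0.012,0,0]]

```text
clock: 5.3
tool_pos: [0.5745, 0.0538, 0.2534]
eef_rot: [1.0, -0.004, 0.011, 0.006]
contact_force: [1.2, 0.1, 0.0]
opening: 0.006
```

Call:
move_arm:
  targets:
    - [[0,0,0,0,0.01,0,0],[0,0,0,0,0.01,0,0],[0,0,0,0,0.01,0,0],[0,0,0,0,0.01,0,0]]

```text
clock: 5.7
tool_pos: [0.5747, 0.0972, 0.256]
eef_rot: [1.0, -0.003, 0.012, 0.007]
contact_force: [0.8, -2.8, -1.6]
opening: 0.007
```

Call:
move_arm:
  targets:
    - [[0,0,0,0.001,0.008,-0.002,0],[0,0,0,0,0.006,0,0],[0,0,0,0,0.004,0,0]]

```text
clock: 6.0
tool_pos: [0.5761, 0.1159, 0.2544]
eef_rot: [1.0, -0.003, 0.013, 0.009]
contact_force: [0.0, -9.0, 3.5]
opening: 0.006
```

Call:
move_arm:
  targets:
    - [[0,0,0,0,0.003,0,0],[0,0,0,0,0.003,0,0]]

```text
clock: 6.2
tool_pos: [0.5762, 0.1158, 0.2544]
eef_rot: [1.0, -0.006, 0.012, 0.014]
contact_force: [-1.4, -7.1, 2.9]
opening: 0.006
```

At the stop: no further travel and about 8 N. Back off, lift, wait for the balls, and look.

Call:
move_arm:
  targets:
    - [[0,0,0,0,-0.02,0,0],[0,0,0,0,-0.02,0,0],[0,0,0,0,-0.01,0.045,0],[0,0,0,0,0,0.045,0],[0,0,0,0,-0.04,0.02,0]]

```text
clock: 6.7
tool_pos: [0.5735, 0.0324, 0.3649]
eef_rot: [1.0, 0.0, 0.008, 0.01]
contact_force: [0.5, -0.5, -0.9]
opening: 0.008
```

Call:
move_arm:
  targets:
    - [[0,0,-0.07,-0.015,-0.048,0,0],[0,0,-0.07,-0.015,-0.048,0,0],[0,0,-0.07,-0.015,-0.048,0,0],[0,0,-0.07,-0.015,-0.048,0,0],[0,0,-0.07,-0.015,-0.048,0,0]]

```text
clock: 7.2
tool_pos: [0.5013, -0.2063, 0.3706]
eef_rot: [0.984, -0.176, 0.014, 0.008]
contact_force: [0.7, -0.1, 0.6]
opening: 0.007
```

Call:
move_arm:
  targets:
    - [[0,0,-0.07,-0.015,-0.048,0,0],[0,0,-0.07,-0.015,-0.048,0,0],[0,0,0,0,0,0,0],[0,0,0,0,0,0,0],[0,0,0,0,0,0,0]]

```text
clock: 7.7
tool_pos: [0.4683, -0.3091, 0.3708]
eef_rot: [0.967, -0.254, 0.014, 0.01]
contact_force: [-0.2, -0.3, 0.7]
opening: 0.006
```

```bash
python3 look.py pics/a4.png
```

```text
7.8 [ 0.46893023 -0.30789064  0.37088601] [ 0.96741602 -0.25259017  0.01454949  0.00963105] [ 0.95045983 -0.10150914 -1.08063557] 0.007142455413406058
```

View pics/a4.png

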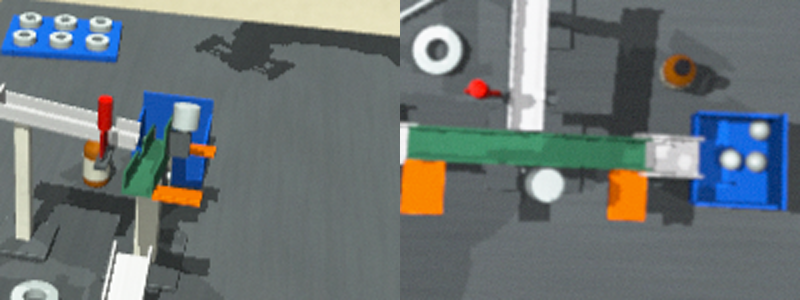

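```bash
python3 - <<'E'
from h import *
s=r.snapshot("top"); f=s["frame"].astype(int)
m=(f[...,0]>150)&(f[...,1]<60)&(f[...,2]<60); m[:205]=0;m[240:]=0
ys,xs=np.nonzero(m); print(ys.mean(),xs.mean())
print(atz(ray(s,(224.5,279)),.268))
for x in r.find_in(s,"ball0_center")[:5]: print(x)
print(r.finish_job())
E
```

```text
224.05263157894737 278.719298245614
[0.57831897 0.13267101 0.268     ]
{'centre': [261.2, 418.2], 'score': 0.63}
the job is handed in; nothing more can be done
None
```

The job is done and handed in at about 8 s on the robot's clock. No verdict was reported.

- **Gate:** It started left end down. I pushed the raised right pad down with the shut fingertips; the gate rocked over and was still right end down in every later picture.
- **Shutter:** I then pushed the red knob left until it would go no further, at about 8 N. The last picture puts the knob about 44 mm from where it started, which fits fully open (45 mm) within the measuring error.
- **Balls:** All three show in the right tray in the last top view, and the feed rail is empty. A faint light patch on the right chute looks like a glint, since all three balls are accounted for. The network confirmed only one ball in that tray; I counted the other two by eye.
- **Other things:** The bearing ring and the oil bottle look unmoved. The last close-ups didn't include the screwdriver, but the arm never went near it. The arm was clear of everything when I handed in.

The networks mixed up the pads at the start, so I measured the pads and knob from pixels I read off the two pictures. The two views agreed within 2 mm.

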